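# Roll down the curved roof of a model building on its floating press bed

### The arm

A 6-joint arm with a two-finger parallel gripper is mounted at the origin on the work surface. World frame = base frame: x ahead of the robot, y to its left, z up, the work surface at z = 0. Lengths are in m, angles in rad, forces in N, time in s.
With the tool pointing down it reaches from about 0.325 to 0.775 m from the base axis. Payload 5.5 kg.
Tool frame: the origin (TCP) lies midway between the tips of the shut fingers; the grasp point (between the pads) lies 19 mm behind it; z points along the fingers, y is the line along which they close (so a half turn about z gives the same grasp; the last joint's range is limited). The gripper opens to 85 mm and grips with 20 to 120 N. Pads are 22 mm wide; open, the fingers measure 114 mm over their backs; the gripper's body (76 mm by 85 mm) begins 54 mm behind the grasp point. The pads swing forward as they close: fully open they stand 13 mm farther back than shut.
Start: joints at [-1.201, 0.091, 1.231, -0, 1.82, -0.057], TCP at [0.248, -0.546, 0.231] pointing down, gripper open.
Joint ranges: [-2.87, 2.87], [-0.86, 2.18], [0.17, 2.46], [-1.51, 4.65], [0.06, 2.69], [-2.65, 2.65]. Speed limits (rad/s): [2.57, 2.57, 3.01, 3.14, 3.14, 3.14].

### API

Orientations are given as a unit quaternion [x, y, z, w].
In Python, from bench import arm gives the robot as it stands. The module is installed in compiled form; this text tells all that it offers.
- The arm moves only by the tool send_rows, never from a script. Its argument "targets" is a list that holds one entry, the list of rows, each a list of 7 numbers: the shift along the tool's x, y, z normalised to -1 to 1, where 1 is 30 cm, then the turn, a rotation vector about the tool's x, y, z normalised to -1 to 1, where 1 is 45 degrees, then the finger opening in mm, from 0 to 85.4. A call has 1 to 20 rows; each row is the pose to reach, as a shift and turn from the pose commanded when the call began, along the tool's axes at that moment; what a row does not reach only later rows make up. A row lasts 1/10 s, in which the tool goes at most 50 mm and 8.59 degrees, less where a joint would pass 70% of its speed; a pose out of reach is approached as far as the arm can. A call with a number of a shift or a turn outside -1 to 1 is refused whole. A call with a gripper value outside its range is refused whole. The fingers move at their own pace and stop on an object; "force" is the grip in N (left out, the last holds). Time passes only in rows, so rows that repeat a pose let the fingers close. It gives the time, the measured TCP pose, the force, the opening and the grip force at its end, in the units of the state.
- arm.read_state(): the state, without advancing time (a new reading comes with each control period).
- arm.get_image(name): name is "side" or "top" or "wrist"; returns (picture, depth): 384x512x3 uint8, red, green, blue; 384x512 float32, m along the optical axis (not along the pixel's ray), 0 where there is no reading.
- arm.camera_model(name): a dict with "intrinsics" (3x3 intrinsics, pixels), "rvec" (rotation vector, rad) and "tvec" (3), from world to camera coordinates, as OpenCV has them; the wrist camera has in their place "hand_eye" (4x4, takes a point from camera to tool coordinates, whose origin is the TCP and whose axes are the flange's). Camera axes: x right, y down, z forward; pixel columns grow to the right and rows downward; lengths in m; the calibration is good to about 2 mm. The wrist camera is an equidistant fisheye: a pixel r from the principal point sees the ray r / f radians off the axis. A picture is of the moment at which its call begins: read the wrist's pose just before it. camera_model takes no time and is no camera call.
- arm.job_done(): hands the job in; it is judged then, once.
Trained networks look in the newest picture that a camera, given by its name, has taken for a name from the list of things; names that differ only in an ending like _2 or _b are one class to them, and where a whole thing is asked for, a point or a joint stands for the part that bears it (a point fixed in the world has none). Each returns a list of dicts, best first, with "p" (0 to 1); they miss things now and then, are a little off and sometimes report something else, mostly with a low value. They report only what shows in the picture. A call takes as long as a camera call.
- arm.regions_of(camera, name): "mask" (384x512 bool, what is visible of it) and "position" ([column, row] in pixels, amid what is visible of it).
The state is a dict: "t": time; "qpos": joint angles; "joint_velocities": joint speeds; "effort": joint torques, N m; "position": TCP position; "tcp_rot": TCP orientation; "ft_force": force on the tool from outside, world axes, zero at the start; "wrist_torque": the same for the moment, N m; "gripper_width": finger opening in m; "gripper_force": force on a finger pad.
Only numpy, scipy, OpenCV 4.12 (cv2) and the standard library are available. Lean on these libraries where they do the work, as an engineer would, in place of code of your own. Each camera call takes 0.05 s, during which the arm holds its last target. There are 200 camera calls.

### The job

Take the hand roller out of its stand and set it down on the ridge of the model's curved roof, then roll the roof down: to the black line on the left slope, across to the line on the right slope, once more left and once more right, and back to the ridge, where you keep it pressed for 4 seconds with the bed nearly still. Press so that the sprung bed stays sunk about 10 to 35 mm all the while the roller is on the slopes (come down and lift off only at the ridge), and never let the trolley under the bed run into its end stops or touch it with the gripper. At the end lift the roller well clear of the roof and finish while holding it there upright; leave the other things on the bench alone.

Things in the scene. Friction and masses are not known exactly. Their poses are not given: they have to be found in the camera images.
- press_base: Fixed base of the floating press bed: aluminium plate 170 x 400 mm (x by y), two steel rails along y, end blocks. Origin: centre of its underside, on the bench. y points to the robot's left (yaw up to 0.22 rad), x away from the robot. Beware: pressing off the ridge pushes the trolley away from the roller, harder than its springs centre it, so it runs away under a tool that stands still.
- trolley (a joint): Position (m) of the grey trolley along the base's y, 0 at mid travel, plus = left; stops at -0.100 and 0.100. Trolley with bed and model: 2.9 kg nominal (2.2 to 3.9), dry friction 0.04 N, damping 4 N s/m, centring springs 8 N/m. The free-turning roller pushes it sideways, away from the roller's side: force = pressing force x axle offset from the ridge / 0.328 m.
- bed (a joint): How far (m) the plywood bed with the model has sunk on its springs towards the trolley: 0 unloaded (held up against a stop), bottoms out at 0.050. Pressing force is about 1.5 N + 200 N/m x this value (0.022 is about 6 N). Wanted: 0.010 to 0.035.
- ridge (a point): Highest point of the model's roof, at mid length; moves with trolley and bed; 170 mm high unloaded; axes parallel to press_base's. White barrel vault, radius 300 mm, ridge along x (120 mm long), 90 mm to either side in y; at y off the ridge it lies y*y/0.6 m lower. A black line on each slope, 41 mm from the ridge (axle then 45 mm to the side).
- stand: Fixed dark wooden cradle on a steel plate 110 x 100 mm that holds the hand roller's fork; wood up to 40 mm high. Origin: centre of its underside. Lift the roller straight up 40 mm or more to clear it.
- brayer: Loose hand roller, 0.42 kg, upright in the stand (yaw of the stand). Origin: middle of the axle, 42 mm above the bench at start; z up the handle, x along the axle, it rolls along y. Black rubber roller, radius 28, width 46 mm, free-turning; steel fork 68 (x) x 40 mm (y), down to 14 mm below the axle. On the roof at offset y the axle is 0.028 - y*y/0.656 m above the ridge.
- grip (a point): Grasp point on the roller's square wooden handle (24 x 24 mm, from 60 to 145 mm above the axle), 110 mm above the axle; axes as brayer. Grasp from above, fingers closing along its y.
- glue_bottle: Bystander: bottle, 48 mm across, 130 mm high, loose. Origin: centre of its underside.
- mug: Bystander: steel mug, 100 mm high, 72 mm across, loose. Origin: centre of its underside.
- parts_box: Bystander: white open parts box, 160 x 220 x 80 mm, loose. Origin: centre of its underside.
- spatula: Bystander: spatula with a wooden handle, lying loose. Origin: on its underside.
- offcut0: Bystander: loose wooden offcut, 35 x 30 x 30 mm. Origin: centre of its underside.
- offcut1: Bystander: loose wooden offcut, 35 x 30 x 30 mm. Origin: centre of its underside.
- offcut2: Bystander: loose wooden offcut, 35 x 30 x 30 mm. Origin: centre of its underside.

How it is judged:
On the way, in this order (a step that is already met when the one before it is completed fails the run):
1. the roller presses on the ridge (axle within 25 mm of it), bed sunk 8 to 37 mm (value of joint bed between 0.008 and 0.037 m and contact force between brayer and bed above 0.5 N and y of brayer in the frame of ridge between -0.025 and 0.025 m), for 0.3 s.
2. rolled to the left line (axle at least 36 mm left of the ridge), pressure in the band (value of joint bed between 0.008 and 0.037 m and contact force between brayer and bed above 0.5 N and y of brayer in the frame of ridge above 0.036 m), for 0.05 s.
3. rolled to the right line, pressure in the band (value of joint bed between 0.008 and 0.037 m and contact force between brayer and bed above 0.5 N and y of brayer in the frame of ridge below -0.036 m), for 0.05 s.
4. rolled to the left line again (all of step 2), for 0.05 s.
5. rolled to the right line again (all of step 3), for 0.05 s.
6. back on the ridge (within 25 mm), pressed in the band, trolley slower than 0.08 m/s, for 4 s (all of step 1 and velocity of joint trolley between -0.08 and 0.08 m/s), for 3.8 s.
At the end, for the whole second after the job is handed in: The roller is held upright (within 0.3 rad) and still by the fingers, at least 150 mm above the bench and its axle at least 55 mm above the ridge (27 mm clear), touching nothing else; the bed has risen again (sunk less than 6 mm) (z of brayer in the frame of ridge above 0.055 m and contact force between the fingers and brayer above 2 N and angle between brayer's own z axis and vertical below 0.3 rad and contact force between brayer and bed below 0.1 N and contact force between brayer and stand below 0.1 N and contact force between brayer and press_base below 0.1 N and value of joint bed below 0.006 m and height (world z) of brayer above 0.15 m and linear speed of brayer below 0.08 m/s); the arm keeps its last pose, push and grip.
It fails at once if on a slope (axle 28 to 100 mm from the ridge, roller less than 14 mm above the roof) the bed is sunk less than 8 or more than 37 mm (z of brayer in the frame of ridge below 0.042 m and (y of brayer in the frame of ridge between 0.028 and 0.1 m or y of brayer in the frame of ridge between -0.1 and -0.028 m) and x of brayer in the frame of ridge between -0.08 and 0.08 m and not (value of joint bed between 0.008 and 0.037 m)).
It fails at once if the bed is slammed down (sunk more than 46 mm) (value of joint bed above 0.046 m).
It fails at once if the trolley runs into an end stop (beyond 97 mm) (value of joint trolley above 0.097 m or value of joint trolley below -0.097 m).
It fails at once if the gripper or arm touches the press bed (contact force between any of the fingers, the arm and press_base above 1 N).
It fails at once if bystanders are disturbed (moved more than 25 mm) (distance of any of glue_bottle, mug, parts_box, spatula, offcut0, offcut1, offcut2 from where it was at the start of the episode above 0.025 m).
It also fails if it takes over 61 s, if anything falls off the work surface, if the arm or the gripper's body presses on something with over 40 N, if the wrist force passes 120 N, or if a joint passes its speed limit or range.

## Working session

There is one attempt and no reset: what is moved stays moved. The work goes in short steps, Python scripts to look and compute and a tool call to move; the robot and the scene stay as the last step left them, time stands still between calls to the robot, and variables do not carry over. Pictures are saved under pics/ and viewed, at most 10 in all, crops included, and the job is handed in when it is done.

Besides the shell and the picture viewer there is one more tool, called after ">>>" as name(argument=value, ...) on one line, values as JSON. send_rows: Moves the arm, as the interface text tells. Scaled input: -1 to 1 covers 30 cm each way for a shift and 45 degrees each way for a turn. Its arguments: {"type":"object","properties":{"targets":{"type":"array","items":{"type":"array","items":{"type":"array","items":{"type":"number"}}}},"force":{"type":"number"}},"required":["targets"]}

```bash
mkdir -p pics; cat > h.py <<'E'
import numpy as np, cv2
from bench import arm
from scipy.spatial.transform import Rotation as R
def cloud(cam):
    im,d=arm.get_image(cam); m=arm.camera_model(cam)
    K=np.array(m["intrinsics"]); Rm=cv2.Rodrigues(np.array(m["rvec"],float))[0]; t=np.array(m["tvec"],float).ravel()
    v,u=np.mgrid[:384,:512]
    c=np.stack([(u-K[0,2])/K[0,0]*d,(v-K[1,2])/K[1,1]*d,d],-1)
    w=(c-t)@Rm
    w[d<=0]=np.nan
    return im,w
def save(n,im): cv2.imwrite('pics/'+n+'.png',im[...,::-1])
E
python3 - <<'E'
from h import *
s=arm.read_state(); print(s)
out=[]
for c in("top","side"):
    im,w=cloud(c); np.save(c+'.npy',w); np.save(c+'i.npy',im); out.append(im)
    for n in("press_base","trolley","bed","stand","brayer","glue_bottle","mug","parts_box","spatula","offcut0"):
        for r in arm.regions_of(c,n)[:3 if n=='offcut0' else 1]:
            m=r["mask"]; p=w[m]; p=p[~np.isnan(p[:,0])]
            if len(p): print(c,n,round(r["p"],2),np.round(r["position"]),m.sum(),np.percentile(p,[3,50,97],axis=0).round(3).tolist())
            if n in("brayer","press_base","bed"): np.save(c+'_'+n+'.npy',m)
save('a_top',out[0]); save('a_side',out[1])
E
```

```text
{'t': 0.0, 'qpos': array([-1.20070658e+00,  9.18610652e-02,  1.23186301e+00,  3.49620761e-05,
        1.81978811e+00, -5.67563286e-02]), 'joint_velocities': array([-9.62312396e-04, -6.70780708e-04, -4.43823761e-05,  4.39479274e-04,
        6.44828419e-04,  1.73595998e-03]), 'effort': array([-9.90690546e-05, -4.58725154e+01, -4.18030894e+01, -1.73028320e-04,
        1.15206360e-02, -8.40632737e-06]), 'position': array([ 0.24828105, -0.5459223 ,  0.23016246]), 'tcp_rot': array([ 9.77310261e-01,  2.11810606e-01, -1.33010688e-04, -9.50656798e-04]), 'ft_force': array([ 0.00656412, -0.47111762, -0.18981527]), 'wrist_torque': array([ 0.00227627, -0.027787  , -0.039854  ]), 'gripper_force': 0.0, 'gripper_width': 0.08527109358736082}
top press_base 0.87 [218. 190.] 5965 [[0.471, -0.147, 0.007], [0.55, 0.03, 0.052], [0.644, 0.227, 0.172]]
top trolley 0.93 [215. 189.] 2682 [[0.487, -0.044, 0.052], [0.549, 0.038, 0.165], [0.622, 0.122, 0.173]]
top bed 0.69 [217. 186.] 2583 [[0.49, -0.046, 0.112], [0.551, 0.036, 0.165], [0.622, 0.121, 0.173]]
top stand 0.9 [309. 211.] 571 [[0.461, -0.347, -0.0], 
[... 1140 characters left out ...]
347, 0.0], [0.54, -0.317, 0.009], [0.576, -0.267, 0.045]]
side brayer 0.98 [239. 237.] 581 [[0.485, -0.32, 0.003], [0.524, -0.301, 0.086], [0.555, -0.203, 0.188]]
side glue_bottle 0.74 [297. 240.] 272 [[0.689, -0.242, 0.015], [0.708, -0.234, 0.076], [0.726, -0.217, 0.13]]
side parts_box 0.58 [182. 313.] 4726 [[0.372, -0.682, 0.001], [0.44, -0.572, 0.009], [0.529, -0.465, 0.081]]
side spatula 0.6 [206. 212.] 552 [[0.307, -0.35, -0.002], [0.332, -0.16, 0.005], [0.377, -0.083, 0.022]]
side offcut0 0.62 [271. 279.] 168 [[0.637, -0.38, -0.002], [0.662, -0.362, 0.027], [0.681, -0.323, 0.033]]
side offcut0 0.59 [285. 272.] 124 [[0.685, -0.347, 0.006], [0.702, -0.337, 0.029], [0.718, -0.315, 0.035]]
```

View pics/a_top.png

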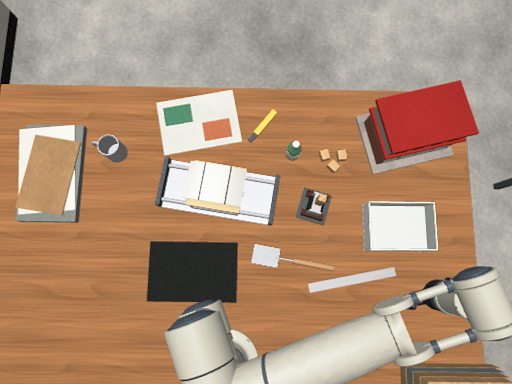

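View pics/a_side.png

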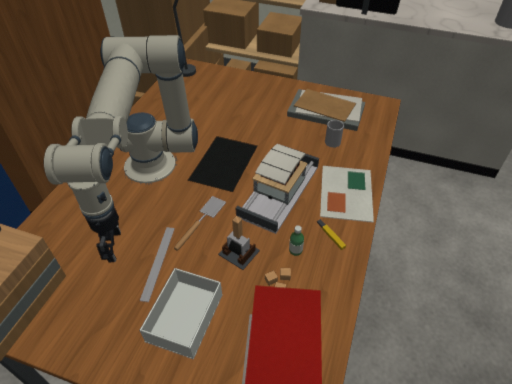

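```bash
python3 - <<'E'
import numpy as np,cv2
from scipy.optimize import least_squares
P=[]
for c in("top","side"):
    w=np.load(c+'.npy').reshape(-1,3)
    x,y,z=w.T
    # handle
    h=w[(abs(x-.52)<.05)&(abs(y+.29)<.06)&(z>.1)&(z<.2)]
    ht=h[h[:,2]>.18]
    print(c,'handle',h.mean(0).round(4),len(h),'top',ht.mean(0).round(4),len(ht),ht.min(0).round(3),ht.max(0).round(3))
    st=w[(abs(x-.52)<.09)&(abs(y+.3)<.09)&(z>.003)&(z<.06)]
    print('stand rect',cv2.minAreaRect(st[:,:2].astype(np.float32)*1000),len(st))
    v=w[(abs(x-.56)<.09)&(abs(y-.04)<.12)&(z>.14)&(z<.19)]
    def f(p):
        d=(v[:,:2]-[p[0],p[1]]); yy=-d[:,0]*np.sin(p[2])+d[:,1]*np.cos(p[2])
        return v[:,2]-(p[3]-yy**2/.6)
    r=least_squares(f,[.56,.04,0.0,.17],loss='soft_l1',f_scale=.003)
    a=r.x[2];d=v[:,:2]-r.x[:2];xx=d[:,0]*np.cos(a)+d[:,1]*np.sin(a);yy=-d[:,0]*np.sin(a)+d[:,1]*np.cos(a)
    print('vault yaw,z',r.x[2:],'xx',np.percentile(xx,[1,99]),'yy',np.percentile(yy,[1,99]))
    xm=np.percentile(xx,[1,99]).mean(); print('ridge',r.x[:2]+xm*np.array([np.cos(a),np.sin(a)]),np.median(abs(f(r.x))))
    b=w[(abs(x-.56)<.16)&(abs(y-.03)<.25)&(z>.005)&(z<.18)]
    print('base rect',cv2.minAreaRect(b[:,:2].astype(np.float32)*1000),len(b))
E
```

```text
top handle [ 0.5151 -0.2903  0.1681] 114 top [ 0.5177 -0.2929  0.1871] 63 [ 0.506 -0.307  0.181] [ 0.531 -0.28   0.194]
stand rect ((520.7877197265625, -300.2772521972656), (177.495361328125, 179.74365234375), 0.30908867716789246) 899
vault yaw,z [-0.17252263  0.17003665] xx [0.02955047 0.14812091] yy [-0.08823279  0.08843237]
ridge [0.56213076 0.03732376] 0.0016448240170529038
base rect ((560.0918579101562, 29.993804931640625), (499.4987487792969, 318.976806640625), 89.95391845703125) 6436
side handle [ 0.5223 -0.2977  0.1544] 186 top [ 0.5207 -0.2943  0.1862] 53 [ 0.506 -0.308  0.181] [ 0.533 -0.28   0.193]
stand rect ((520.6983642578125, -299.279541015625), (179.5479278564453, 179.69711303710938), 0.37240225076675415) 797
vault yaw,z [-0.14951356  0.17039986] xx [-0.45832814 -0.33932215] yy [-0.09015722  0.0882039 ]
ridge [0.56434505 0.03986215] 0.0017210615218633957
base rect ((559.9788818359375, 29.890884399414062), (319.07086181640625, 499.34246826171875), 0.008000219240784645) 4237
```

```bash
cat >> h.py <<'E'
def rectfit(p,LX,LY,x0):
    # largest-consistency fit of a known rectangle (LX,LY) edge: minimise area via minAreaRect after outlier removal
    return cv2.minAreaRect((p*1000).astype(np.float32))
E
python3 - <<'E'
from h import *
for c in("top","side"):
    arm.get_image(c)
    w=np.load(c+'.npy')
    for n in("press_base","stand"):
        m=arm.regions_of(c,n)[0]["mask"].astype(np.uint8)
        if n=="stand": m|=arm.regions_of(c,"brayer")[0]["mask"].astype(np.uint8)
        m=cv2.morphologyEx(m,cv2.MORPH_OPEN,np.ones((3,3)))
        # project mask pixel rays to plane z=h (plate top), keep those whose depth point is near plate
        p=w[m>0]; p=p[(p[:,2]>-.003)&(p[:,2]<(.06 if n=="press_base" else .02))]
        (cx,cy),(a,b),an=cv2.minAreaRect((p[:,:2]*1000).astype(np.float32))
        print(c,n,len(p),'z',np.percentile(p[:,2],[10,50,90]).round(3),round(cx),round(cy),round(a),round(b),round(an,1), 'yaw rad',round(np.deg2rad((an+45)%90-45),3))
E
python3 - <<'E'
import cv2
import numpy as np
for c,(x0,x1,y0,y1) in {'top':(140,350,140,240),'side':(200,330,130,290)}.items():
    im=np.load(f'{c}i.npy')[y0:y1,x0:x1,::-1]
    s=3.6
    cv2.imwrite(f'pics/b_{c}.png',cv2.resize(im,None,fx=s,fy=s,interpolation=cv2.INTER_CUBIC))
E
```

```text
top press_base 3308 z [0.009 0.014 0.053] 571 43 419 187 81.2 yaw rad -0.154
top stand 380 z [0.002 0.006 0.01 ] 518 -294 101 113 73.7 yaw rad -0.285
side press_base 2279 z [0.01  0.024 0.053] 540 73 469 228 81.3 yaw rad -0.152Traceback (most recent call last):
  File "<stdin>", line 7, in <module>
IndexError: list index out of range
```

View pics/b_top.png

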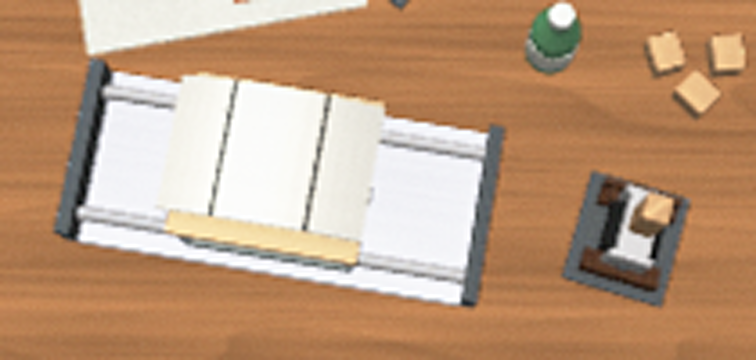

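```bash
cat >> h.py <<'E'
def to(x,y,z,yaw):
    s=arm.read_state(); r0=R.from_quat(s["tcp_rot"])
    rt=R.from_euler('z',yaw)*R.from_quat([1,0,0,0])
    d=r0.inv().apply(np.array([x,y,z])-s["position"])/.3
    v=(r0.inv()*rt).as_rotvec()/(np.pi/4)
    print('row',d.round(4),v.round(4))
E
python3 - <<'E'
from h import *
to(.519,-.294,.25,-.285)
E
```

```text
row [ 1.1692 -0.3919 -0.0623] [ 1.000e-04 -0.000e+00  9.062e-01]
```

>>> send_rows(targets=[[[0.5,-0.17,-0.06,0,0,0.5,85],[0.5,-0.17,-0.06,0,0,0.5,85],[0.5,-0.17,-0.06,0,0,0.9062,85],[1.0,-0.34,-0.0623,0,0,0.9062,85],[1.0,-0.34,-0.0623,0,0,0.9062,85],[1.0,-0.34,-0.0623,0,0,0.9062,85],[1.0,-0.34,-0.0623,0,0,0.9062,85],[1.0,-0.34,-0.0623,0,0,0.9062,85],[1.0,-0.34,-0.0623,0,0,0.9062,85]]], force=60)

```text
t: 2.4
position: [0.4796, -0.3287, 0.2499]
tcp_rot: [0.99, -0.141, -0.0, 0.0]
ft_force: [-0.3, -0.3, -0.8]
gripper_width: 0.0851
gripper_force: 0.0
```

```bash
python3 - <<'E'
from h import *
print(arm.read_state()["t"]); to(.519,-.294,.25,-.285); to(.519,-.294,.133,-.285)
im,w=cloud("side")
x,y,z=w.reshape(-1,3).T
s=arm.read_state()["position"];print(s)
im,d=arm.get_image("wrist"); save('c_wrist',im)
E
```

```text
2.4
row [ 0.0939 -0.1479 -0.0005] [0.0005 0.0004 0.0022]
row [ 0.094  -0.148   0.3895] [0.0005 0.0004 0.0022]
[ 0.47896788 -0.32945552  0.2499424 ]
```

View pics/c_wrist.png

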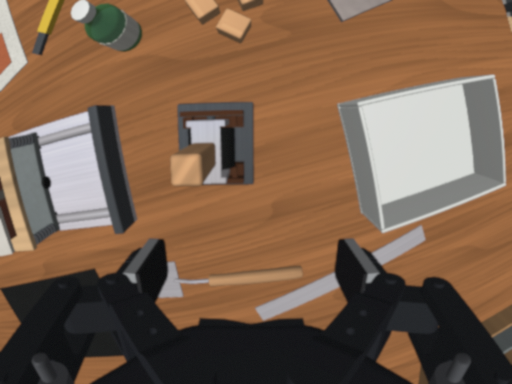

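The wrist view shows the stand square to the gripper around (215,145), with the handle top at (187,168). My yaw estimate holds, so I'll move over and descend.

>>> send_rows(targets=[[[0.094,-0.148,0,0,0,0.002,85],[0.094,-0.148,0,0,0,0.002,85],[0.094,-0.148,0.1,0,0,0.002,85],[0.094,-0.148,0.2,0,0,0.002,85],[0.094,-0.148,0.3,0,0,0.002,85],[0.094,-0.148,0.39,0,0,0.002,85],[0.094,-0.148,0.39,0,0,0.002,85],[0.094,-0.148,0.39,0,0,0.002,20],[0.094,-0.148,0.39,0,0,0.002,20],[0.094,-0.148,0.39,0,0,0.002,20],[0.094,-0.148,0.39,0,0,0.002,20],[0.094,-0.148,0.39,0,0,0.002,20],[0.094,-0.148,0.39,0,0,0.002,20]]], force=80)

```text
t: 3.8
position: [0.5195, -0.2944, 0.1346]
tcp_rot: [0.99, -0.142, 0.001, 0.0]
ft_force: [-0.5, 1.8, 5.3]
gripper_width: 0.0232
gripper_force: 78.7
```

>>> send_rows(targets=[[[0,0,-0.1,0,0,0,20],[0,0,-0.2,0,0,0,20],[0,0,-0.35,0,0,0,20],[0,0,-0.5,0,0,0,20],[0,0,-0.63,0,0,0,20],[0,0,-0.63,0,0,0,20],[0,0,-0.63,0,0,0,20],[0,0,-0.63,0,0,0,20]]])

```text
t: 4.6
position: [0.5185, -0.2943, 0.3185]
tcp_rot: [0.99, -0.143, -0.002, -0.001]
ft_force: [-0.3, -0.8, -3.8]
gripper_width: 0.0233
gripper_force: 80.8
```

```bash
cat >> h.py <<'E'
YAW=-.158
def vault(cam,R0=(.563,.0385)):
    """q (along base y from initial), ridge z ; roof-coloured points, excluding roller/arm"""
    im,w=cloud(cam); p=w.reshape(-1,3); g=im.reshape(-1,3).astype(int)
    d=p[:,:2]-R0; c,s=np.cos(YAW),np.sin(YAW)
    xx=d@[c,s]; yy=d@[-s,c]
    k=(abs(xx)<.06)&(abs(yy)<.2)&(p[:,2]>.09)&(p[:,2]<.19)&(g.min(1)>150)&(np.ptp(g,axis=1)<30)
    if k.sum()<40: return None
    from scipy.optimize import least_squares
    f=lambda a:p[k,2]-(a[1]-(yy[k]-a[0])**2/.6)
    r=least_squares(f,[0,.16],loss='soft_l1',f_scale=.002)
    return r.x.round(4),k.sum(),np.percentile(yy[k],[1,99]).round(3)
E
python3 - <<'E'
from h import *
s=arm.read_state();print(s["t"],s["position"],s["ft_force"],s["wrist_torque"])
for c in("top","side"): print(vault(c))
s=arm.read_state();print(s["t"],s["ft_force"],s["wrist_torque"])
to(.563,.0385,.33,YAW)
im,d=arm.get_image("side"); save('d',im[100:320,100:400])
E
```

```text
4.6 [ 0.51848255 -0.2943398   0.31846823] [-0.32234164 -0.76185366 -3.79301367] [-0.01848917  0.02211723 -0.00297311]
(array([-0.0014,  0.1701]), np.int64(2101), array([-0.09 ,  0.087]))
(array([0.0014, 0.1705]), np.int64(755), array([-0.084,  0.082]))
4.7 [-0.46854951  0.53180957 -3.96801218] [ 0.00427727  0.01351037 -0.02241623]
row [-0.1711 -1.1061 -0.0356] [-0.0023  0.0066 -0.1637]
```

View pics/d.png

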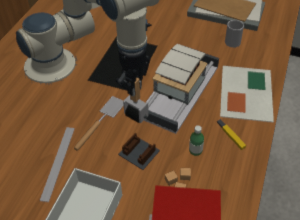

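>>> send_rows(targets=[[[0,0,-0.036,0,0,0,20],[-0.03,-0.15,-0.036,0,0,-0.05,20],[-0.06,-0.3,-0.036,0,0,-0.1,20],[-0.09,-0.45,-0.036,0,0,-0.164,20],[-0.11,-0.6,-0.036,0,0,-0.164,20],[-0.14,-0.75,-0.036,0,0,-0.164,20],[-0.155,-0.9,-0.036,0,0,-0.164,20],[-0.171,-1.0,-0.036,0,0,-0.164,20],[-0.171,-1.0,-0.036,0,0,-0.164,20],[-0.171,-1.0,-0.036,0,0,-0.164,20],[-0.171,-1.0,-0.036,0,0,-0.164,20]]])

```text
t: 5.85
position: [0.5543, 0.007, 0.333]
tcp_rot: [0.997, -0.079, 0.0, 0.0]
ft_force: [0.1, -0.5, -4.0]
gripper_width: 0.0231
gripper_force: 82.0
```

```bash
python3 - <<'E'
from h import *
s=arm.read_state();print(s["t"],s["position"],R.from_quat(s["tcp_rot"]).apply([1,0,0]))
F=[]
for c in("top","side","top","side"):
    print(vault(c)); F.append(arm.read_state()["ft_force"])
print(np.array(F).round(2))
to(.563,.0385,.3,YAW)
# roller position from depth: dark pixels near axle
im,w=cloud("side"); r=arm.regions_of("side","brayer")
for q in r[:1]:
    p=w[q["mask"]]; p=p[~np.isnan(p[:,0])]; print(q["p"],len(p),np.percentile(p,[5,50,95],axis=0).round(3))
    b=p[im[q["mask"]][~np.isnan(w[q["mask"]][:,0])].max(1)<70]; print(len(b),np.percentile(b,[2,50,98],axis=0).round(3))
save('e',cv2.resize(im[90:240,200:360],None,fx=3.5,fy=3.5))
E
```

```text
5.85 [0.55429503 0.00701921 0.33304611] [ 9.87449072e-01 -1.57937648e-01  1.72028433e-04]
(array([-0.0014,  0.17  ]), np.int64(1092), array([-0.09 ,  0.088]))
(array([0.0017, 0.1706]), np.int64(630), array([-0.085,  0.081]))
(array([-0.0014,  0.1699]), np.int64(1084), array([-0.09 ,  0.087]))
(array([0.001 , 0.1706]), np.int64(630), array([-0.085,  0.081]))
[[-0.29 -0.06 -3.96]
 [-0.17 -0.75 -3.64]
 [ 0.09  0.22 -3.53]
 [ 0.93 -0.29 -3.07]]
row [ 0.0118 -0.1091  0.1095] [ 0.0001 -0.     -0.0017]
```

View pics/e.png

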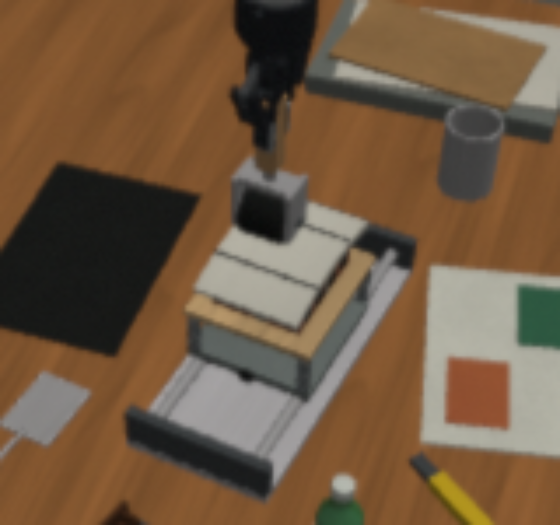

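```bash
python3 - <<'E'
from h import *
for c in("top","side"):
    w=np.load(c+'.npy').reshape(-1,3); d=w[:,:2]-[.563,.0385]; cc,s=np.cos(YAW),np.sin(YAW)
    xx=d@[cc,s]; yy=d@[-s,cc]; z=w[:,2]
    k=(abs(xx)<.09)&(z>.045)&(z<.065)
    for sg in(1,-1):
        m=k&(sg*yy>.16)&(sg*yy<.24); print(c,sg,m.sum(),np.percentile(yy[m],[2,50,98]).round(4),np.percentile(xx[m],[2,98]).round(3))
E
```

```text
top 1 248 [0.1827 0.1898 0.1984] [-0.083  0.08 ]
top -1 225 [-0.2009 -0.1936 -0.1865] [-0.082  0.081]
side 1 71 [0.1816 0.1904 0.2028] [-0.051  0.083]
side -1 212 [-0.2018 -0.1948 -0.1846] [-0.077  0.085]
```

>>> send_rows(targets=[[[0.012,-0.1,0.03,0,0,0,20],[0.012,-0.109,0.07,0,0,0,20],[0.012,-0.109,0.11,0,0,0,20],[0.012,-0.109,0.14,0,0,0,20],[0.012,-0.109,0.17,0,0,0,20],[0.012,-0.109,0.2,0,0,0,20],[0.012,-0.109,0.2,0,0,0,20],[0.012,-0.109,0.2,0,0,0,20]]])

```text
t: 6.95
position: [0.5629, 0.0393, 0.2734]
tcp_rot: [0.997, -0.079, 0.0, -0.0]
ft_force: [-0.6, -0.6, 0.8]
gripper_width: 0.0232
gripper_force: 82.6
```

```bash
cat >> h.py <<'E'
R0=np.array([.563,.0385])
def look(cams=("top","side")):
    for c in cams:
        s=arm.read_state(); v=vault(c,R0); b={"top":-.0014,"side":.0014}[c]
        c_,s_=np.cos(YAW),np.sin(YAW); d=s["position"][:2]-R0
        u=d@[-s_,c_]; q=v[0][0]-b
        print(c,'t%.2f'%s["t"],'u %.4f x %.4f tcpz %.4f'%(u,d@[c_,s_],s["position"][2]),'q %.4f s %.4f sink %.4f'%(q,u-q,.1703-v[0][1]),v[1:],s["ft_force"].round(1))
E
python3 -c "
from h import *
look()"
```

```text
top t6.95 u 0.0008 x -0.0002 tcpz 0.2734 q 0.0001 s 0.0007 sink 0.0175 (np.int64(1129), array([-0.09 ,  0.087])) [-0.6 -0.6  0.8]
side t7.00 u 0.0009 x -0.0002 tcpz 0.2738 q -0.0002 s 0.0011 sink 0.0165 (np.int64(545), array([-0.085,  0.081])) [-0.8  0.3  1.5]
```

```bash
cat > sim.py <<'E'
import numpy as np
def sim(u,m=2.9,sink=.0165,q=0,v=0,u0=0,lag=.03,qc=-.002,dt=.005):
    """u list of tool y per 0.1 s row; prints s,q,v at end of each row. qc: spring centre"""
    F=1.5+200*sink; out=[]; act=u0; cmd=u0
    for t in u:
        c0=cmd
        for i in range(20):
            cmd=c0+(t-c0)*(i+1)/20; act+=(cmd-act)*dt/lag
            f=-F*(act-q)/.328-8*(q-qc)-4*v
            if abs(v)<1e-4 and abs(f)<.04: v=0;continue
            f-=.04*np.sign(v if abs(v)>1e-4 else f)
            v+=f/m*dt; q+=v*dt
        out.append((act-q,q,v))
    return np.array(out)
E
python3 - <<'E'
from sim import *
u=[-.015,-.02,.015,.044,.044,.0,-.04,-.04,-.04,0,.044,.044,.0,-.04,-.042,-.015,.015,.01,0]
for m in(2.2,2.9,3.9):
    print(m);print((sim(u,m).T*1000).round(0).astype(int))
E
```

```text
2.2
[[-11 -19   5  35  44  15 -22 -31 -32  -4  37  48  18 -20 -30 -12  16  18
   10]
 [  0   1   2   2   0  -4  -8  -9  -8  -6  -4  -4  -7 -10 -11 -10  -8  -7
   -8]
 [  1   9  10  -7 -30 -42 -29  -2  18  27  10 -18 -33 -22   3  17  13  -1
   -6]]
2.9
[[-11 -19   5  35  44  14 -24 -32 -33  -5  36  47  16 -22 -33 -14  14  17
    8]
 [  0   0   1   1   0  -3  -6  -7  -7  -5  -3  -4  -6  -8  -9  -8  -6  -6
   -6]
 [  1   7   8  -5 -23 -33 -24  -4  13  20   9 -13 -25 -17   2  14  11   1
   -3]]
3.9
[[-11 -19   6  36  44  13 -25 -34 -35  -6  36  47  15 -24 -34 -15  13  15
    7]
 [  0   0   1   1   0  -2  -5  -6  -5  -4  -3  -3  -5  -6  -7  -6  -5  -4
   -4]
 [  1   5   6  -3 -18 -26 -19  -4   9  15   7  -9 -18 -13   1  10   9   2
   -1]]
```

>>> send_rows(targets=[[[0,0.05,0,0,0,0,20],[0,0.06,0,0,0,0,20],[0,-0.05,0,0,0,0,20],[0,-0.147,0.005,0,0,0,20],[0,-0.147,0.005,0,0,0,20]]])

```text
t: 7.55
position: [0.5707, 0.0859, 0.2712]
tcp_rot: [0.997, -0.077, 0.001, -0.001]
ft_force: [0.5, 0.3, -0.8]
gripper_width: 0.0234
gripper_force: 82.8
```

```bash
python3 -c "
from h import *
look(('top',))"
```

```text
top t7.55 u 0.0480 x 0.0002 tcpz 0.2712 q 0.0016 s 0.0464 sink 0.0165 (np.int64(1394), array([-0.088,  0.089])) [ 0.5  0.3 -0.8]
```

>>> send_rows(targets=[[[0,0.14,0,0,0,0,20],[0,0.3,0,0,0,0,20],[0,0.305,0,0,0,0,20]]])

```text
t: 7.9
position: [0.5549, -0.0134, 0.2718]
tcp_rot: [0.997, -0.082, 0.0, 0.002]
ft_force: [0.7, 0.1, 1.0]
gripper_width: 0.0233
gripper_force: 83.6
```

```bash
python3 -c "
from h import *
look(('top',))"
```

```text
top t7.90 u -0.0525 x 0.0002 tcpz 0.2718 q -0.0106 s -0.0419 sink 0.0162 (np.int64(842), array([-0.101,  0.061])) [0.7 0.1 1. ]
```

>>> send_rows(targets=[[[0,-0.1,0,0,0,0,20],[0,-0.25,0,0,0,0,20],[0,-0.265,0,0,0,0,20]]])

```text
t: 8.25
position: [0.5685, 0.0755, 0.2713]
tcp_rot: [0.997, -0.077, 0.0, -0.002]
ft_force: [-0.4, 0.2, 0.9]
gripper_width: 0.0229
gripper_force: 83.8
```

```bash
python3 -c "
from h import *
look(('top',))"
```

```text
top t8.25 u 0.0374 x -0.0004 tcpz 0.2713 q -0.0038 s 0.0412 sink 0.0168 (np.int64(1358), array([-0.095,  0.082])) [-0.4  0.2  0.9]
```

>>> send_rows(targets=[[[0,0.13,0,0,0,0,20],[0,0.28,0,0,0,0,20],[0,0.29,0,0,0,0,20]]])

```text
t: 8.6
position: [0.5537, -0.0199, 0.2716]
tcp_rot: [0.997, -0.082, 0.0, 0.002]
ft_force: [-0.4, -0.9, 0.4]
gripper_width: 0.0229
gripper_force: 83.9
```

```bash
python3 -c "
from h import *
look(('top',))"
```

```text
top t8.60 u -0.0591 x 0.0000 tcpz 0.2716 q -0.0118 s -0.0473 sink 0.0154 (np.int64(797), array([-0.075,  0.052])) [-0.4 -0.9  0.4]
```

>>> send_rows(targets=[[[0,-0.08,0,0,0,0,20],[0,-0.155,-0.005,0,0,0,20],[0,-0.155,-0.013,0,0,0,20]]])

```text
t: 8.95
position: [0.5621, 0.0337, 0.2751]
tcp_rot: [0.997, -0.077, 0.0, -0.001]
ft_force: [1.3, -0.8, 0.4]
gripper_width: 0.0231
gripper_force: 83.8
```

```bash
python3 -c "
from h import *
look()"
```

```text
top t8.95 u -0.0049 x -0.0002 tcpz 0.2751 q 0.0018 s -0.0067 sink 0.0156 (np.int64(1107), array([-0.089,  0.089])) [ 1.3 -0.8  0.4]
side t9.00 u -0.0061 x -0.0001 tcpz 0.2757 q 0.0027 s -0.0088 sink 0.0146 (np.int64(499), array([-0.083,  0.084])) [ 1.  -0.9  1.3]
```

>>> send_rows(targets=[[[0,-0.08,-0.003,0,0,0,20],[0,-0.1,-0.006,0,0,0,20],[0,-0.11,-0.006,0,0,0,20]]])

```text
t: 9.35
position: [0.567, 0.0639, 0.277]
tcp_rot: [0.997, -0.078, 0.0, 0.0]
ft_force: [0.5, 0.2, -0.0]
gripper_width: 0.0229
gripper_force: 83.9
```

```bash
python3 -c "
from h import *
look()"
```

```text
top t9.35 u 0.0257 x -0.0001 tcpz 0.2770 q 0.0147 s 0.0110 sink 0.0136 (np.int64(1209), array([-0.076,  0.102])) [ 0.5  0.2 -0. ]
side t9.40 u 0.0258 x -0.0001 tcpz 0.2769 q 0.0158 s 0.0100 sink 0.0129 (np.int64(565), array([-0.071,  0.095])) [ 0.9 -0.4 -1.3]
```

>>> send_rows(targets=[[[0,-0.02,0,0,0,0,20],[0,-0.02,0,0,0,0,20],[0,-0.01,0,0,0,0,20]]])

```text
t: 9.75
position: [0.5674, 0.0668, 0.2769]
tcp_rot: [0.997, -0.079, -0.0, -0.0]
ft_force: [0.7, -1.2, -0.3]
gripper_width: 0.0231
gripper_force: 83.8
```

```bash
python3 -c "
from h import *
look()"
```

```text
top t9.75 u 0.0286 x -0.0001 tcpz 0.2769 q 0.0150 s 0.0136 sink 0.0136 (np.int64(1222), array([-0.076,  0.101])) [ 0.7 -1.2 -0.3]
side t9.80 u 0.0279 x -0.0001 tcpz 0.2770 q 0.0121 s 0.0158 sink 0.0132 (np.int64(578), array([-0.072,  0.092])) [ 1.5 -0.5  0.4]
```

>>> send_rows(targets=[[[0,0.04,0,0,0,0,20],[0,0.08,0,0,0,0,20],[0,0.083,0,0,0,0,20],[0,0.083,0,0,0,0,20]]])

```text
t: 10.25
position: [0.5634, 0.0414, 0.2771]
tcp_rot: [0.997, -0.079, 0.0, -0.0]
ft_force: [0.5, -0.4, 0.2]
gripper_width: 0.0231
gripper_force: 83.8
```

```bash
python3 -c "
from h import *
look()"
```

```text
top t10.25 u 0.0029 x -0.0001 tcpz 0.2771 q 0.0024 s 0.0005 sink 0.0137 (np.int64(1141), array([-0.089,  0.089])) [ 0.5 -0.4  0.2]
side t10.30 u 0.0033 x -0.0001 tcpz 0.2770 q 0.0014 s 0.0019 sink 0.0134 (np.int64(559), array([-0.086,  0.081])) [ 1.  -0.3  0.3]
```

>>> send_rows(targets=[[[0,0.05,0,0,0,0,20],[0,0.05,0,0,0,0,20],[0,0.03,0,0,0,0,20]]])

```text
t: 10.65
position: [0.562, 0.0326, 0.2771]
tcp_rot: [0.997, -0.08, 0.0, 0.0]
ft_force: [1.4, 0.3, -0.5]
gripper_width: 0.023
gripper_force: 83.8
```

```bash
python3 -c "
from h import *
look()"
```

```text
top t10.65 u -0.0060 x -0.0001 tcpz 0.2771 q -0.0027 s -0.0033 sink 0.0139 (np.int64(1119), array([-0.093,  0.085])) [ 1.4  0.3 -0.5]
side t10.70 u -0.0043 x -0.0001 tcpz 0.2770 q -0.0007 s -0.0036 sink 0.0132 (np.int64(541), array([-0.088,  0.077])) [1.  1.4 0.2]
```

>>> send_rows(targets=[[[0,-0.01,0,0,0,0,20],[0,-0.01,0,0,0,0,20],[0,-0.01,0,0,0,0,20],[0,-0.01,0,0,0,0,20],[0,-0.01,0,0,0,0,20]]])

```text
t: 11.25
position: [0.5625, 0.0362, 0.277]
tcp_rot: [0.997, -0.079, 0.0, 0.0]
ft_force: [0.6, 0.0, 0.4]
gripper_width: 0.023
gripper_force: 83.8
```

```bash
python3 -c "
from h import *
look()"
```

```text
top t11.25 u -0.0023 x -0.0001 tcpz 0.2770 q -0.0009 s -0.0014 sink 0.0139 (np.int64(1127), array([-0.091,  0.087])) [0.6 0.  0.4]
side t11.30 u -0.0023 x -0.0001 tcpz 0.2770 q -0.0008 s -0.0015 sink 0.0133 (np.int64(540), array([-0.087,  0.079])) [ 1.1 -0.6  0.6]
```

Almost still. I'll hold here.

>>> send_rows(targets=[[[0,0,0,0,0,0,20],[0,0,0,0,0,0,20],[0,0,0,0,0,0,20],[0,0,0,0,0,0,20],[0,0,0,0,0,0,20],[0,0,0,0,0,0,20],[0,0,0,0,0,0,20],[0,0,0,0,0,0,20],[0,0,0,0,0,0,20],[0,0,0,0,0,0,20]]])

```text
t: 12.35
position: [0.5625, 0.0363, 0.277]
tcp_rot: [0.997, -0.079, -0.0, -0.0]
ft_force: [1.8, -1.3, 0.5]
gripper_width: 0.0231
gripper_force: 83.8
```

```bash
python3 -c "
from h import *
look()"
```

```text
top t12.35 u -0.0023 x -0.0001 tcpz 0.2770 q 0.0003 s -0.0026 sink 0.0139 (np.int64(1123), array([-0.09 ,  0.088])) [ 1.8 -1.3  0.5]
side t12.40 u -0.0023 x -0.0001 tcpz 0.2770 q -0.0001 s -0.0022 sink 0.0133 (np.int64(538), array([-0.086,  0.079])) [0.7 0.3 0.8]
```

>>> send_rows(targets=[[[0,-0.008,0,0,0,0,20],[0,-0.008,0,0,0,0,20],[0,-0.008,0,0,0,0,20],[0,-0.008,0,0,0,0,20],[0,-0.008,0,0,0,0,20],[0,-0.008,0,0,0,0,20],[0,-0.008,0,0,0,0,20],[0,-0.008,0,0,0,0,20],[0,-0.008,0,0,0,0,20],[0,-0.008,0,0,0,0,20],[0,-0.008,0,0,0,0,20],[0,-0.008,0,0,0,0,20],[0,-0.008,0,0,0,0,20],[0,-0.008,0,0,0,0,20],[0,-0.008,0,0,0,0,20],[0,-0.008,0,0,0,0,20],[0,-0.008,0,0,0,0,20],[0,-0.008,0,0,0,0,20]]])

```text
t: 14.25
position: [0.5629, 0.0386, 0.277]
tcp_rot: [0.997, -0.079, -0.0, 0.0]
ft_force: [1.5, -0.4, 0.1]
gripper_width: 0.0232
gripper_force: 83.8
```

```bash
python3 -c "
from h import *
look()"
```

```text
top t14.25 u 0.0001 x -0.0001 tcpz 0.2770 q 0.0005 s -0.0004 sink 0.0139 (np.int64(1146), array([-0.09 ,  0.088])) [ 1.5 -0.4  0.1]
side t14.30 u 0.0001 x -0.0001 tcpz 0.2770 q 0.0006 s -0.0005 sink 0.0133 (np.int64(539), array([-0.084,  0.08 ])) [ 2.  -0.6  0.4]
```

>>> send_rows(targets=[[[0,0,0,0,0,0,20],[0,0,0,0,0,0,20],[0,0,0,0,0,0,20],[0,0,0,0,0,0,20],[0,0,0,0,0,0,20],[0,0,0,0,0,0,20],[0,0,0,0,0,0,20],[0,0,0,0,0,0,20],[0,0,0,0,0,0,20],[0,0,0,0,0,0,20],[0,0,0,0,0,0,20],[0,0,0,0,0,0,20],[0,0,0,0,0,0,20],[0,0,0,0,0,0,20]]])

```text
t: 15.75
position: [0.5629, 0.0386, 0.277]
tcp_rot: [0.997, -0.079, -0.0, -0.0]
ft_force: [0.9, 0.7, 1.1]
gripper_width: 0.0231
gripper_force: 83.8
```

>>> send_rows(targets=[[[0,0,-0.03,0,0,0,20],[0,0,-0.06,0,0,0,20],[0,0,-0.1,0,0,0,20],[0,0,-0.15,0,0,0,20],[0,0,-0.22,0,0,0,20],[0,0,-0.3,0,0,0,20],[0,0,-0.35,0,0,0,20],[0,0,-0.35,0,0,0,20],[0,0,-0.35,0,0,0,20],[0,0,-0.35,0,0,0,20],[0,0,-0.35,0,0,0,20],[0,0,-0.35,0,0,0,20]]])

```text
t: 16.95
position: [0.5628, 0.0386, 0.381]
tcp_rot: [0.997, -0.079, -0.001, 0.0]
ft_force: [-0.2, -0.0, -4.2]
gripper_width: 0.0232
gripper_force: 83.4
```

```bash
python3 -c "
from h import *
look()
im,d=arm.get_image('side'); save('f',cv2.resize(im[60:290,180:360],None,fx=2.5,fy=2.5))"
```

```text
top t16.95 u 0.0001 x -0.0002 tcpz 0.3810 q 0.0002 s -0.0001 sink 0.0002 (np.int64(1314), array([-0.09 ,  0.088])) [-0.2 -0.  -4.2]
side t17.00 u 0.0001 x -0.0002 tcpz 0.3812 q 0.0017 s -0.0016 sink -0.0003 (np.int64(811), array([-0.084,  0.081])) [-0.2 -0.  -4.6]
```

View pics/f.png

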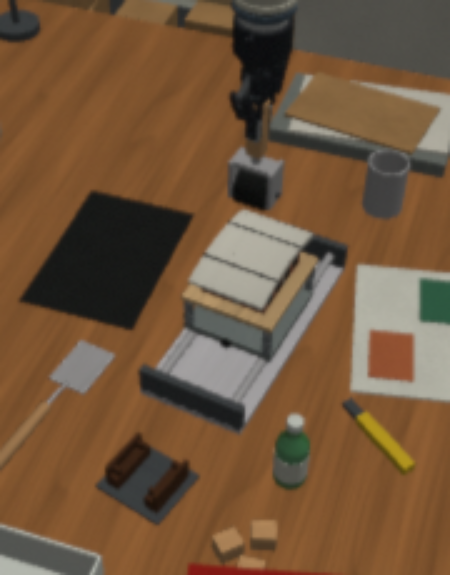

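The roller is held upright at (255,180), well clear of the roof. The bed has risen, the stand is empty and the bystanders are where they were.

```bash
python3 -c "
from bench import arm
print(arm.job_done())"
```

```text
the job is handed in; nothing more can be done
None
```

The roof is rolled ridge, left, right, left, right and back to the ridge, with about 6 s pressed there afterwards; the roller is now held upright about 90 mm clear of the roof and the job is handed in at about 17 s (no verdict was returned).

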